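Seat a vial cap with the guarded capping press

TASK

A vial stands in the capping press with its cap still proud. Reach in through the window of the guard with the fingertips and press the lever right down until the cap is fully home on the vial, then let the lever come all the way back up and bring the hand out. Do not touch the guard anywhere, and leave the vials, cap tray and spatula around it where they are.

Things in the scene. Friction and masses are not known exactly. Their poses are not given: they have to be found in the camera images.
- press: Grey hand press for capping vials, fixed to the bench under the guard; base 210 x 110 x 15 mm. Origin at bench level below the ram and vial; x points to the rear, y left seen from the front, z up. A 20 ml vial (23 mm across, 76 mm high) stands in a nest under the steel ram. The rear column, 75 mm behind the origin, bears the lever pivot 158 mm above the bench; the lever runs forward over the ram.
- lever_pad (a point): Centre of the upper face of the lever's black plastic hand pad: 38 mm long (front to rear), 46 mm wide, 10 mm thick, at the front end of the steel lever arm, 160 mm in front of its pivot. At rest 176 mm above the bench, about 14 mm below the upper face of the guard's sloping panel, and nearly level (front 0.06 rad up). The point moves with the lever; its axes are the lever's.
- lever (a joint): Lever angle, rad: 0 = sprung up, at rest; grows as the pad is pressed; stop at 0.125, with the pad 20 mm down (almost straight down). A spring brings it back. The pad needs about 3 N at first and about 11 N from 0.055 rad on, while the ram pushes the cap on; at about 0.122 rad the cap is home and the lever meets a hard end.
- cap (a joint): How far the aluminium cap (22 mm across, 8 mm high) has been pushed down on the vial, in m: starts at 0 to 0.001 (standing 4 to 5 mm proud); 0.005 = fully home. It grips the vial and stays where the ram has pushed it.
- guard: Guard hood over the press, fixed, 200 mm wide, 260 mm long: aluminium frame, clear plastic walls all round, solid. Its sloping top panel, 4 mm thick, rises 15 degrees from the front (172 mm high) to the rear (242 mm); outward normal (-0.259, 0, 0.966) in the guard's axes. Origin at bench level; x to the rear, y left, z up. It may stand up to 8 mm (each way) and 0.05 rad off the press's place.
- window (a point): Centre of the hand window, on the upper face of the guard's sloping panel: 190 mm above the bench, 85 mm in front of the guard's origin. A plain rectangular opening, 100 mm wide (guard's y) and 90 mm along the slope (front to rear), bordered by the aluminium frame. The lever pad lies below it. The point's axes are the guard's, not tilted.
- vial_a: Loose capped glass vial standing upright beside the guard, 23 mm across, 77 mm high; origin at the middle of its underside. To be left alone.
- vial_b: Second loose capped glass vial just like vial_a, also beside the guard. To be left alone.
- cap_tray: Loose open white tray of caps, 120 x 90 x 30 mm, on the other side of the guard from the vials; origin at the middle of its underside. To be left alone.
- spatula: Loose slim steel lab spatula, 181 mm long, 14 mm wide, 6 mm high, lying on the bench in front of the guard; origin on its underside. To be left alone.

How it is judged:
By the outcome, as a careful person would: the job done as asked, in the order asked, and still so for the second after the job is handed in, with the robot touching nothing.
It also fails if it takes over 48 s, if anything falls off the work surface, if the arm or the gripper's body presses on something with over 40 N, if the wrist force passes 120 N, or if a joint passes its speed limit or range.

ROBOT

A 6-joint arm with a two-finger parallel gripper is mounted at the origin on the work surface. World frame = base frame: x ahead of the robot, y to its left, z up, the work surface at z = 0. Lengths are in m, angles in rad, forces in N, time in s.
With the tool pointing down it reaches from about 0.375 to 0.925 m from the base axis. Payload 5.7 kg.
Tool frame: the origin (TCP) lies midway between the tips of the shut fingers; the grasp point (between the pads) lies 19 mm behind it; z points along the fingers, x is the direction in which the jaws open and shut, and the axes are right-handed (so a half turn about z gives the same grasp; the last joint's range is limited). The gripper opens to 88 mm and grips with 3 to 60 N. Pads are 20 mm wide; open, the fingers measure 115 mm over their backs; the gripper's body (75 mm by 178 mm) begins 61 mm behind the grasp point.
Start: joints at [-1.442, 0.359, 1.51, -0, 1.272, -0.115], TCP at [0.145, -0.582, 0.223] pointing down, gripper open.
Joint ranges: [-2.97, 2.97], [-1.01, 2.36], [0.21, 2.38], [-0.96, 4.11], [0.2, 2.71], [-2.98, 2.98]. Speed limits (rad/s): [2.39, 2.39, 3.14, 3.14, 3.14, 3.14].

INTERFACE

Orientations are given as a unit quaternion [x, y, z, w].
In Python, from bench import move_ptp, servo_line, goto_joints, move_gripper, sleep, inverse_kinematics, capture, PlanningError, close_job, spot_in, silhouettes, current_clock, current_joint_pos, current_qvel, current_joint_torque, current_position, current_orientation, current_force, current_torque, current_finger_gap gives the robot as it stands. Calls block until the motion is done:
- move_ptp(position, orientation): joint-space move of the TCP to a pose.
- servo_line(position, orientation=None, rate=0.15, contact_N=None): straight line of the TCP; orientation=None keeps the orientation; rate is the mean speed in m/s. With contact_N (N) it stops when the force on the tool has changed by that much, and returns True; else False.
- goto_joints(angles): joint-space move.
- move_gripper(opening): finger opening in m; the grip force is fixed at half the most; returns when the fingers have stopped.
- sleep(seconds).
- inverse_kinematics(position, orientation): joint angles nearest the present ones, or None.
- capture(name): name is "scene" or "top" or "wrist"; returns a dict with "image" (480x640x3 uint8, blue, green, red), "range_z" (480x640 float32, m along the optical axis (not along the pixel's ray), 0 where there is no reading), "intrinsics" (3x3 intrinsics, pixels), "k1" (the pictures are not rectified: a ray, as slopes to the right and down, at radius r is drawn at 1 + k1 r^2 times it, then the intrinsics apply), "R" (3x3) and "t" (3): a world point X has camera coordinates R X + t. Camera axes: x right, y down, z forward; pixel columns grow to the right and rows downward; lengths in m; the calibration is good to about 2 mm. A picture is of the moment at which its call begins.
A pose or a line that the arm cannot do raises PlanningError and nothing moves.
- close_job(): hands the job in, once; it reports no verdict.
Trained networks look in the newest picture that a camera, given by its name, has taken for a name from the list of things; names that differ only in an ending like _2 or _b are one class to them, and where a whole thing is asked for, a point or a joint stands for the part that bears it (a point fixed in the world has none). Each returns a list of dicts, best first, with "conf" (0 to 1); they miss things now and then, are a little off and sometimes report something else, mostly with a low value. They report only what shows in the picture. A call takes as long as a camera call.
- spot_in(camera, query): "xy" ([column, row] in pixels, amid what is visible of it).
- silhouettes(camera, query): "region" (480x640 bool, what is visible of it) and "xy" ([column, row] in pixels, amid what is visible of it).
Readings, each from a call of its own:
- current_clock(): time.
- current_joint_pos(): joint angles.
- current_qvel(): joint speeds.
- current_joint_torque(): joint torques, N m.
- current_position(): TCP position.
- current_orientation(): TCP orientation.
- current_force(): force on the tool from outside, world axes, zero at the start.
- current_torque(): the same for the moment, N m.
- current_finger_gap(): finger opening in m.
Only numpy, scipy, OpenCV 4.12 (cv2) and the standard library are available. Lean on these libraries where they do the work, as an engineer would, in place of code of your own. Each camera call takes 0.05 s, during which the arm holds its last target. There are 200 camera calls.

## Working session

There is one attempt and no reset: what is moved stays moved. The work goes in short steps, each a Python script; the robot and the scene stay as the last script left them, time stands still between calls to the robot, and variables do not carry over. Pictures are saved under pics/ and viewed, about 8 in all and at most 12, crops included, and the job is handed in when it is done.

```bash
mkdir -p pics; ls
cat > h.py <<'E'
import numpy as np, cv2
from bench import *
def world(c,uv,z=None,r=None):
    """pixel(s) -> world, by depth or at plane height z"""
    K=c["intrinsics"];uv=np.atleast_2d(np.array(uv,float))
    s=cv2.undistortPoints(uv.reshape(-1,1,2),K,np.array([c["k1"],0,0,0,0.])).reshape(-1,2)
    d=np.c_[s,np.ones(len(s))]; R=c["R"];t=c["t"]
    if z is not None:
        o=-R.T@t; D=d@R; return o+D*((z-o[2])/D[:,2])[:,None]
    if r is None: r=np.array([c["range_z"][int(round(v)),int(round(u))] for u,v in uv])
    return (d*np.reshape(r,(-1,1))-t)@R
def proj(c,X):
    X=np.atleast_2d(X); rv=cv2.Rodrigues(c["R"])[0]
    return cv2.projectPoints(X,rv,np.array(c["t"],float),c["intrinsics"],np.array([c["k1"],0,0,0,0.]))[0].reshape(-1,2)
E
python3 - <<'E'
from h import *
for n in ("scene","top"):
    c=capture(n); cv2.imwrite(f"pics/{n}1.png",c["image"])
    print(n,-c["R"].T@c["t"],c["R"].round(2).tolist())
    for q in ("press","lever_pad","guard","window","vial_a","cap_tray","spatula"):
        for s in spot_in(n,q)[:3]: print(q,round(s["conf"],2),np.round(s["xy"]),world(c,s["xy"]).round(3))
print(current_clock(),current_finger_gap())
E
```

```text
pics
scene [0.32397213 0.17794581 0.89241833] [[-0.49, -0.87, 0.01], [-0.83, 0.46, -0.31], [0.27, -0.16, -0.95]]
press 0.96 [288. 229.] [[0.567 0.102 0.174]]
press 0.17 [286. 187.] [[0.618 0.076 0.207]]
lever_pad 0.95 [291. 234.] [[0.558 0.101 0.174]]
guard 0.65 [286. 189.] [[0.615 0.078 0.208]]
window 0.87 [286. 187.] [[0.618 0.075 0.207]]
vial_a 0.83 [195. 270.] [[0.614 0.271 0.072]]
vial_a 0.63 [209. 218.] [[0.69  0.207 0.07 ]]
cap_tray 0.94 [406. 266.] [[ 0.448 -0.081  0.001]]
spatula 0.75 [304. 352.] [[0.401 0.17  0.003]]
top [0.38258913 0.07124268 1.07383447] [[-0.03, -1.0, 0.03], [-0.99, 0.02, -0.16], [0.16, -0.03, -0.99]]
press 0.77 [295. 220.] [[0.555 0.094 0.176]]
lever_pad 0.6 [294. 217.] [[0.563 0.097 0.175]]
guard 0.92 [305. 177.] [[0.632 0.073 0.212]]
window 0.61 [306. 181.] [[0.625 0.07  0.21 ]]
vial_a 0.68 [218. 208.] [[0.611 0.267 0.057]]
vial_a 0.66 [246. 170.] [[0.691 0.203 0.076]]
cap_tray 0.63 [375. 280.] [[ 0.446 -0.083 -0.003]]
spatula 0.84 [266. 301.] [[0.405 0.167 0.006]]
0.8 0.08783473741868021
```

View pics/top1.png

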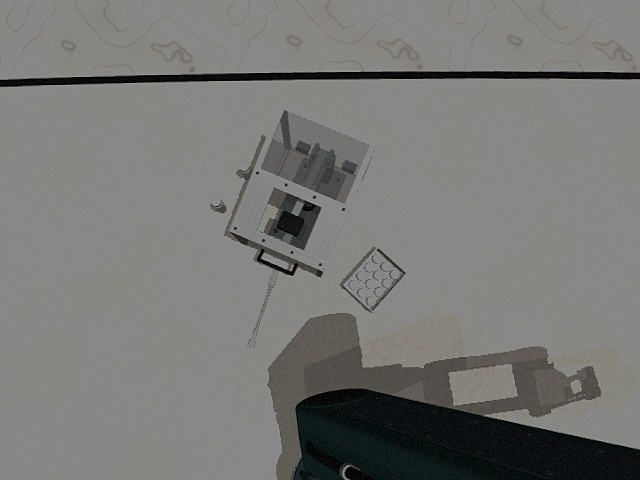

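View pics/scene1.png

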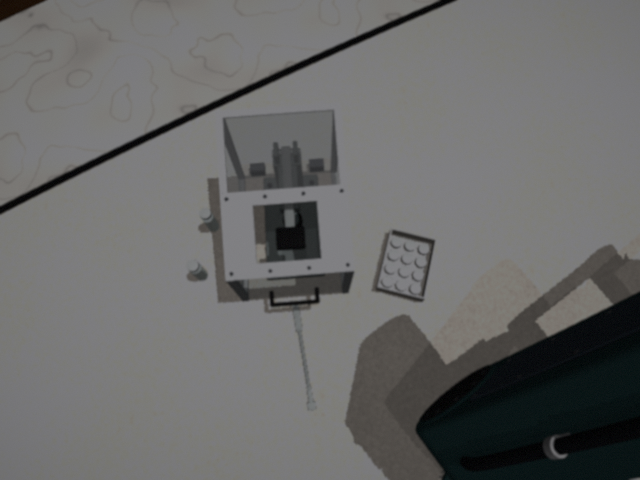

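The top view shows the window around (295,213) with the black pad at (291,222). In the scene view the window's corners are (254,207), (319,203), (320,258) and (258,262), and the pad is at (291,237). A handle sticks out of the guard's front. I'll shut the fingers and look from above.

```bash
cat >> h.py <<'E'
from scipy.spatial.transform import Rotation as Rot
def down(yaw):  # tool z down, tool x along guard's -y (or +y), guard x = (cos,sin)
    out=[]
    for s in (1,-1):
        x=s*np.array([-np.sin(yaw),np.cos(yaw),0]); z=np.array([0,0,-1.])
        out.append(Rot.from_matrix(np.c_[x,np.cross(z,x),z]).as_quat())
    return out
def best(p,yaw):
    q=current_joint_pos(); c=[(o,inverse_kinematics(p,o)) for o in down(yaw)]
    c=[(abs(j[5]),o,j) for o,j in c if j is not None]
    return min(c,key=lambda a:a[0])
E
python3 - <<'E'
from h import *
c=capture("scene")
rl,rr,fr,fl=[world(c,p,z)[0] for p,z in (((254,207),.2016),((319,203),.2016),((320,258),.1784),((258,262),.1784))]
a=(rl+rr)/2-(fl+fr)/2; b=(rl+fl)/2-(rr+fr)/2
print("win",(rl+rr+fl+fr)/4,"len",a,np.hypot(*a[:2]),b,np.hypot(*b[:2]),np.arctan2(a[1],a[0]),np.arctan2(-b[0],b[1]))
yaw=np.arctan2(-b[0],b[1])
move_gripper(0)
p=np.array(current_position()); servo_line([p[0],p[1],.38],rate=.25)
h=[.53,.11,.40]; _,o,j=best(h,yaw); print(j); move_ptp(h,o)
c=capture("wrist"); cv2.imwrite("pics/w1.png",c["image"]); print(-c["R"].T@c["t"],c["R"].round(2).tolist())
for q in ("lever_pad","window","press"):
    for s in silhouettes("wrist",q)[:2]:
        r=s["region"]; v,u=np.nonzero(r&(c["range_z"]>0)); W=world(c,np.c_[u,v],r=c["range_z"][v,u])
        print(q,s["conf"],s["xy"],len(u),np.median(W,0).round(4),np.percentile(W,[3,97],0).round(3).tolist())
print(current_clock(),current_finger_gap(),current_position())
E
```

```text
win [0.55639344 0.10627374 0.19      ] len [ 0.07360571 -0.03647271  0.0232    ] 0.0821465685430041 [0.04227116 0.08890585 0.        ] 0.09844339095044381 -0.4600529828152953 -0.4438234575090404
[ 7.70081603e-02  1.60757313e-01  1.35545425e+00 -4.44089210e-16
  1.62538109e+00 -1.04996471e+00]
[0.45392302 0.14627003 0.56319335] [[0.43, 0.9, -0.0], [0.86, -0.41, 0.3], [0.27, -0.13, -0.95]]
lever_pad 0.76 [323.1, 230.1] 1759 [0.5562 0.1004 0.1761] [[0.531, 0.08, 0.171], [0.601, 0.128, 0.178]]
window 0.64 [350.5, 272.4] 23017 [0.5723 0.1113 0.1951] [[0.471, -0.005, 0.064], [0.68, 0.207, 0.22]]
press 0.95 [322.3, 232.9] 5415 [0.577  0.0932 0.0168] [[0.533, 0.023, 0.014], [0.669, 0.141, 0.178]]
press 0.52 [186.8, 186.1] 5251 [ 0.4462 -0.0797  0.0116] [[0.387, -0.138, 0.003], [0.507, -0.018, 0.032]]
5.9667 0.000522700607916217 [0.53013224 0.1095089  0.39994304]
```

View pics/w1.png

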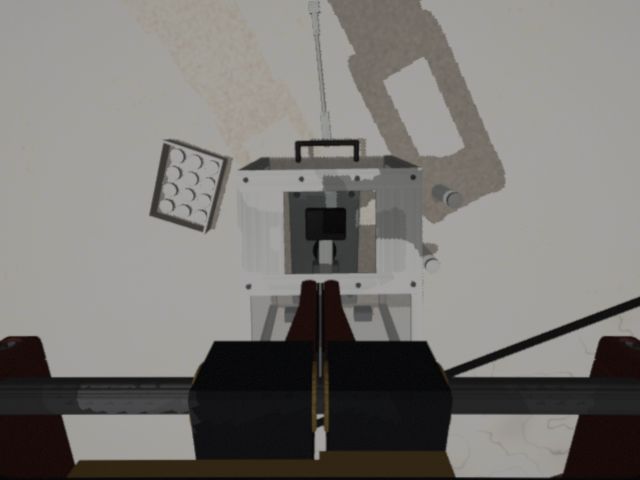

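The wrist view, with the guard's front at the top, shows the pad at about (306..347, 206..241). The window opening spans about (284..377, 191..274). Both are clear and the fingers are just behind. Next I'll convert these pixels to positions.

Run:
```python
from h import *
c=capture("wrist")
P=world(c,[(306,206),(347,206),(345.5,240.5),(307,240.5)],z=.176); print("pad",P.mean(0),P.round(3).tolist())
d=c["range_z"]; print("pad depth xyz",world(c,[(326,223)]))
fl,fr=world(c,[(377,191),(284,191)],z=.1784); rl,rr=world(c,[(377,274),(285,274)],z=.2016)
a=(rl+rr-fl-fr)/2;b=(rl+fl-rr-fr)/2;w=(fl+fr+rl+rr)/4
print("win",w,a,np.hypot(*a[:2]),np.hypot(*b[:2]),np.arctan2(a[1],a[0]),np.arctan2(-b[0],b[1]))
g=cv2.resize(c["image"][160:300,230:430],None,fx=4,fy=4,interpolation=cv2.INTER_CUBIC); cv2.imwrite("pics/w2.png",cv2.convertScaleAbs(g,alpha=1.8))
yaw=-.445; R=np.array([[np.cos(yaw),np.sin(yaw)],[-np.sin(yaw),np.cos(yaw)]])
print("pad rel win (guard axes)",R@(P.mean(0)-w)[:2])
```

```text
pad [0.5519339  0.10778383 0.176     ] [[0.524, 0.096, 0.176], [0.544, 0.137, 0.176], [0.579, 0.119, 0.176], [0.561, 0.079, 0.176]]
pad depth xyz [[0.55126745 0.10763895 0.17580088]]
win [0.55984752 0.10907337 0.19      ] [ 0.07920645 -0.03686938  0.0232    ] 0.08736711815870497 0.10070215966332065 -0.43565597634310194 -0.443415405461696
pad rel win (guard axes) [-0.00658782 -0.00457044]
```

View pics/w2.png

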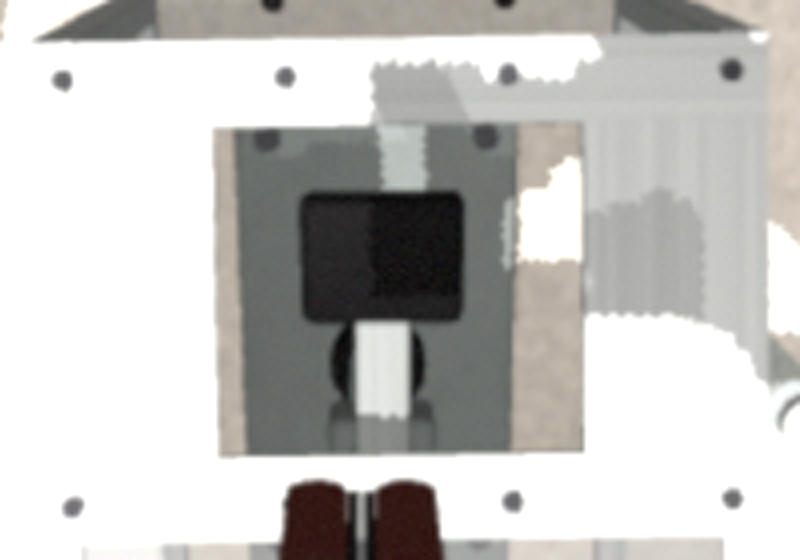

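Run:
```python
from h import *
x,y=.553,.107; _,o,j=best([x,y,.25],-.444)
servo_line([x,y,.25],o,rate=.12); servo_line([x,y,.184],rate=.06)
f0=np.array(current_force()); print("above",current_position(),f0)
print(servo_line([x,y,.165],rate=.015,contact_N=2)); z0=current_position()[2]; print("touch",z0,current_force())
hit=servo_line([x,y,z0-.026],rate=.012,contact_N=24)
sleep(.3); print(hit,current_position(),"drop",z0-current_position()[2],np.array(current_force())-f0,current_torque(),current_clock())
c=capture("wrist"); cv2.imwrite("pics/w3.png",c["image"])
```

```text
above [0.55336242 0.10703643 0.18441378] [ 0.10732863 -0.3728662  -0.08211801]
True
touch 0.17569738199757348 [0.91336758 1.34990188 2.83670852]
True [0.55216814 0.10744257 0.15619445] drop 0.019502928585290014 [-2.71646379  0.51603616  9.77306836] [-4.37027401e-05  1.92094252e-01  2.26769299e-02] 11.25
```

The drop is 19.5 mm, which matches the expected end, but the force relaxed after the stop. I'll press once more against the end to be sure, then release.

Run:
```python
from h import *
x,y=.553,.107; z=current_position()[2]
for k in range(1,7):
    hit=servo_line([x,y,z-.0006*k],rate=.006,contact_N=20); f=np.array(current_force()); print(hit,current_position()[2],f)
    if f[2]>28: break
sleep(.4); print("held",current_position(),current_force())
servo_line([x,y,.190],rate=.03); print("up",current_position(),current_force())
servo_line([x,y,.27],rate=.08); servo_line([.53,.11,.40],rate=.15)
sleep(.5)
c=capture("wrist"); cv2.imwrite("pics/w4.png",cv2.resize(c["image"][120:300,210:450],None,fx=3,fy=3))
print("pad",world(c,[(326,223),(320,215),(333,230)]).round(4).tolist(),current_clock(),current_force())
```

```text
False 0.156139269778075 [-3.30091259  3.00261943 11.15262065]
False 0.1559540692882206 [-4.82382252  1.83675423 15.37171347]
False 0.15585136830107268 [-6.47904274  2.28592224 18.13193925]
False 0.1557111988374221 [-7.14272543  2.02114257 22.95168144]
False 0.15561388894189562 [-8.63964602  1.08146655 25.52127964]
False 0.15545863282466185 [-8.89232688  2.7928983  29.17246034]
held [0.55231868 0.10739006 0.15546576] [-9.6794178   1.68355051 29.48443672]
up [0.55284679 0.10696348 0.18979078] [ 0.81111904 -1.16759653  0.0470156 ]
pad [[0.5504, 0.1086, 0.177], [0.5394, 0.1064, 0.1762], [0.5614, 0.1121, 0.176]] 17.4 [0.23709943 0.00103404 0.18826411]
```

View pics/w4.png

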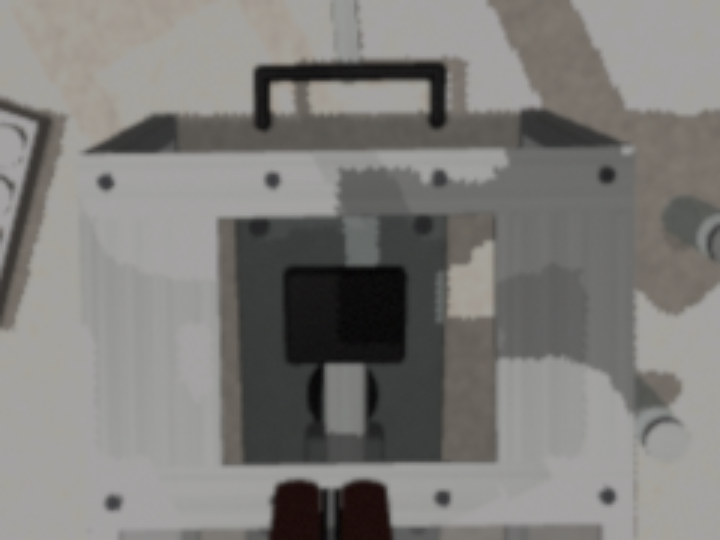

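View pics/w3.png

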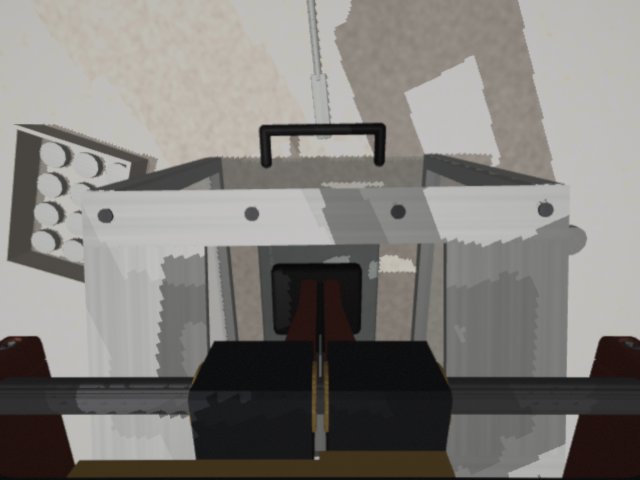

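The view while pressing shows the fingertips on the pad at about (318,295), clear of the window's edges. The view after release shows the pad back where it started, 176–177 mm high, with nothing around it moved. I'll hand in.

```bash
python3 -c "
from h import *
print(close_job())"
```

```text
the job is handed in; nothing more can be done
None
```

I pressed the lever fully down through the guard window, let it spring back up, and lifted the hand clear. The job was handed in at about 17.5 s of the 48 s allowed.

**Press:** The fingertips met the pad at 175.7 mm, against 176 mm given. The first press went 19.5 mm down, but the force then settled to about 10 N. I pressed again, and the pad moved only about 0.7 mm more while the force rose to 29 N. That total of about 20.2 mm matches the lever's hard end with the cap home.

**Release and surroundings:** After release the pad measured 176–177 mm high, as it was at the start, and the tool force was near zero. The hand ended 0.40 m above the bench. In the last close view, the parts of the vials, cap tray and spatula that were visible looked unmoved.

**Not checked directly:** I did not see the cap itself, so "fully home" comes from the lever's travel and hard stop. I also had no direct check for contact with the guard. The views show the fingers clear of the window edges, and I saw no unexpected forces before touching the pad or after release. During the second press the sideways force reached about 10 N, which I put down to friction on the pad.

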